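# Lock the tool chest: press the shackle home

### The job

Lock the tool chest: take the narrower of the two loose steel U-shackles out of its wooden keeper, stand it across the hasp with a leg in each of the two holes of the lock case, and press it down until the hidden pawls click and hold it down by themselves. Press gently, by feel: the lock's works must never be pushed with more than 22 N. Let go at the end, and leave the wide shackle and the glue bottle where they are.

Things in the scene. Friction and masses are not known exactly. Their poses are not given: they have to be found in the camera images.
- shackle: The shackle to use: an upside-down U of 10 mm round steel bar, 100 mm tall, legs 44 mm apart (axis to axis), about 0.14 kg. Origin midway between the leg tips, at their level; z up to the crossbar, y along the crossbar; legs at y = -22 and +22 mm. Tips tapered over the lowest 6 mm, from 10 to 3 mm; pawl groove at z = 8 to 19 mm. Either way round fits.
- shackle_bar (a point): Middle of that shackle's crossbar, on its axis, 95 mm above the leg tips; axes as of the shackle. The bar is 10 mm thick: its top is 5 mm above this point, its underside 5 mm below. Grip it across x.
- keeper: Wooden block, fixed, in which the shackle stands upright at the start: 40 (x) x 80 (y) x 50 mm tall, two 13 mm square holes 45 mm deep, so the tips stand 5 mm above the bench and the crossbar's axis 100 mm above it. Origin at the centre of its underside. The two keepers may stand in either order.
- wide_shackle: The other shackle, which does not fit: same bar and height but legs 64 mm apart, standing in a like keeper block 100 mm long beside the other. Origin midway between the leg tips. Leave it where it is (within 15 mm).
- chest: Wooden tool chest, 300 wide, 84 mm tall, with a dark steel lock case, 32 (x) x 76 (y) x 83 mm tall, on its front; all fixed. Origin on the bench under the centre of the lock case; x towards the chest behind, z up. A flat steel hasp tongue, 20 mm wide (y), lies on the case between the holes, top 88 mm above the bench, ending in a T head 62 mm wide, at x = -15 to -23 mm, before the holes.
- lock_mouth (a point): Centre of the lock case's top face, 83 mm above the bench; axes as of the chest. Two leg holes, 11.5 (x) by 12.4 mm (y), at y = -22 and +22 mm. 
- core: The lock's inner works, fixed inside the case and unseen; origin at the lock mouth. A spring plunger meets both leg tips 34 mm below the mouth, pushing up with about 4 N, rising 0.11 N per mm. Two pawls, one per leg, catch with a click when the tips are 49 to 69 mm deep (differs each time); the push peaks at 7 to 13 N, then drops by some newtons; a hard stop is 2.5 mm deeper. Limit here: 22 N.
- glue: White glue bottle, 52 mm across, 130 mm tall, standing; origin at the centre of its underside. Leave it (within 20 mm).

How it is judged:
On the way, in this order (a step that is already met when the one before it is completed fails the run):
1. the shackle is lifted out of its keeper (height (world z) of shackle above 0.053 m), for 0.1 s.
2. both legs stand in the lock's holes (z of shackle in the frame of lock_mouth below -0.015 m and horizontal distance between shackle and lock_mouth below 0.005 m and angle between shackle's own z axis and vertical below 0.12 rad), for 0.1 s.
At the end, for the whole second after the job is handed in: The shackle is caught by the pawls: released and at rest, its leg tips stay more than 46 mm below the lock's mouth (uncaught it springs back to 34 mm), its middle is within 5 mm of the mouth's centre seen from above, and it is upright within 0.1 rad (z of shackle in the frame of lock_mouth below -0.046 m and horizontal distance between shackle and lock_mouth below 0.005 m and angle between shackle's own z axis and vertical below 0.1 rad and linear speed of shackle below 0.01 m/s); the robot touches nothing.
It fails at once if the shackle pushes on the lock's inner works with more than 22 N (contact force between shackle and core above 22 N).
It fails at once if the wide shackle is moved more than 15 mm or knocked over (distance of wide_shackle from where it was at the start of the episode above 0.015 m or angle between wide_shackle's own z axis and vertical above 0.5 rad).
It fails at once if the glue is moved more than 20 mm or knocked over (distance of glue from where it was at the start of the episode above 0.02 m or angle between glue's own z axis and vertical above 0.5 rad).
It also fails if it takes over 45 s, if anything falls off the work surface, if the arm or the gripper's body presses on something with over 40 N, if the wrist force passes 120 N, or if a joint passes its speed limit or range.

### The arm

A 6-joint arm with a two-finger parallel gripper is mounted at the origin on the work surface. World frame = base frame: x ahead of the robot, y to its left, z up, the work surface at z = 0. Lengths are in m, angles in rad, forces in N, time in s.
With the tool pointing down it reaches from about 0.4 to 0.825 m from the base axis. Payload 7 kg.
Tool frame: the origin (TCP) lies midway between the tips of the shut fingers; the grasp point (between the pads) lies 19 mm behind it; y points along the fingers, z is the direction in which the jaws open and shut, and the axes are right-handed (so a half turn about y gives the same grasp; the last joint's range is limited). The gripper opens to 88 mm and grips with 3 to 60 N. Pads are 19 mm wide; open, the fingers measure 130 mm over their backs; the gripper's body (78 mm by 193 mm) begins 47 mm behind the grasp point.
Start: joints at [-0.876, 0.359, 0.012, 0, -1.224, -0.288], TCP at [0.267, -0.62, 0.227] pointing down, gripper open.
Joint ranges: [-3.07, 3.07], [-1.43, 2.12], [-1.02, 1.25], [-3.03, 1.67], [-3.05, -0], [-3.03, 3.03]. Speed limits (rad/s): [2.39, 2.39, 3.01, 3.14, 3.14, 3.14].

### API

Orientations are given as [roll, pitch, yaw] about the fixed x, y, z axes, in that order (R = Rz(yaw) Ry(pitch) Rx(roll)).
In Python, from station import arm gives the robot as it stands.
- The arm moves only by the tool move_arm, never from a script. Its argument "deltas" is a list of rows, each an object with "dp": the shift along the tool's x, y, z in mm, a list of three; "rotation": the turn, a rotation vector about the tool's x, y, z in degrees, a list of three. A call has 1 to 5 rows; each row shifts and turns the pose as measured when the row begins, along the tool's axes as they then stand; what a row does not reach is not made up. A row lasts 1/12 s, in which the tool goes at most 41.7 mm and 7.16 degrees, less where a joint would pass 70% of its speed; a pose out of reach is approached as far as the arm can. A call is refused whole if a number of a shift passes 41.7 or a number of a turn 7.16, either way. A call with a gripper value outside its range is refused whole. "jaw" is the closure in counts, from 0 (fully open) to 255 (shut), set as the call begins (left out, the last holds). The fingers move at their own pace and stop on an object; "squeeze" is the grip in N (left out, the last holds). Time passes only in rows, so rows that do not move let the fingers close. It gives the time, the measured TCP pose, the force and the opening at its end, in the units of the state.
- arm.get_state(): the state, without advancing time (a new reading comes with each control period).
- arm.grab_frame(name): name is "side" or "top"; returns a dict with "pixels" (480x640x3 uint8, red, green, blue), "z_map" (480x640 float32, m along the optical axis (not along the pixel's ray), 0 where there is no reading), "fx", "fy", "cx", "cy" (pixels), "cam_to_world" (4x4, takes a point from camera to world coordinates). Camera axes: x right, y down, z forward; pixel columns grow to the right and rows downward; lengths in m; the calibration is good to about 2 mm. A picture is of the moment at which its call begins.
- arm.job_done(): hands the job in, once; it reports no verdict.
The state is a dict: "t": time; "q": joint angles; "qd": joint speeds; "joint_efforts": joint torques, N m; "eef_pos": TCP position; "ee_rot": TCP orientation; "force": force on the tool from outside, world axes, zero at the start; "moment": the same for the moment, N m; "width": finger opening in m.
Only numpy, scipy, OpenCV 4.12 (cv2) and the standard library are available. Lean on these libraries where they do the work, as an engineer would, in place of code of your own. Each camera call takes 0.05 s, during which the arm holds its last target.

## Working session

There is one attempt and no reset: what is moved stays moved. The work goes in short steps, Python scripts to look and compute and a tool call to move; the robot and the scene stay as the last step left them, time stands still between calls to the robot, and variables do not carry over. Pictures are saved under pics/ and viewed, and the job is handed in when it is done.

Besides the shell and the picture viewer there is one more tool, called after "Request:" as a command line: name --argument value ..., lists and objects as JSON in quotes. move_arm: Moves the arm, as the interface text tells. Its arguments: {"type":"object","properties":{"deltas":{"type":"array","items":{"type":"object","properties":{"dp":{"type":"array","items":{"type":"number"}},"rotation":{"type":"array","items":{"type":"number"}}}}},"jaw":{"type":"number"},"squeeze":{"type":"number"}},"required":["deltas"]}

```bash
mkdir -p pics; ls; python3 - <<'E'
from station import arm
import cv2,numpy as np,pickle
print(arm.get_state())
for n in("top","side"):
    f=arm.grab_frame(n); cv2.imwrite(f"pics/{n}0.png",f["pixels"][:,:,::-1]); pickle.dump(f,open(f"{n}0.pkl","wb"))
    print(n,f["fx"],f["fy"],f["cx"],f["cy"]);print(np.round(f["cam_to_world"],3))
E
```

```text
pics
{'t': 0.0, 'q': array([-8.75883860e-01,  3.59401668e-01,  1.10834344e-02, -3.49093372e-04,
       -1.22408977e+00, -2.88097157e-01]), 'qd': array([-0.00064156, -0.00015658, -0.0021686 , -0.00025471, -0.00171786,
       -0.00063795]), 'joint_efforts': array([ 1.42088484e-03, -5.82714593e+01,  2.93060911e+01,  6.99731067e+00,
        6.72025941e-03, -2.31981066e-04]), 'eef_pos': array([ 0.26687788, -0.61948476,  0.22562401]), 'ee_rot': array([-1.56915782e+00,  1.43322507e-04,  4.06696540e-01]), 'force': array([ 0.00210205, -0.03551132,  0.27600836]), 'moment': array([ 0.0060701 , -0.04032008,  0.01100051]), 'width': 0.0874103673002495}
top 498.8797581265468 498.8797581265468 322.25388239253755 242.342863511432
[[-0.021 -0.985  0.172  0.423]
 [-1.     0.02  -0.003  0.083]
 [-0.    -0.172 -0.985  0.967]
 [ 0.     0.     0.     1.   ]]
side 577.8426984542003 577.8426984542003 318.66519564722375 237.67817806943194
[[-0.886 -0.22   0.407  0.184]
 [-0.463  0.462 -0.757  0.796]
 [-0.022 -0.859 -0.512  0.579]
 [ 0.     0.     0.     1.   ]]
```

View pics/top0.png

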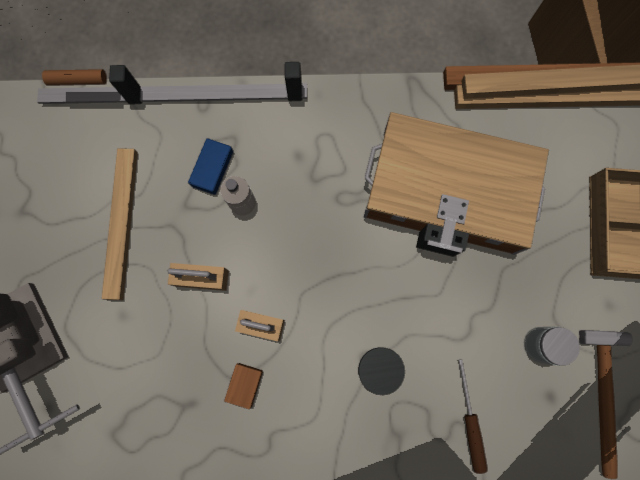

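View pics/side0.png

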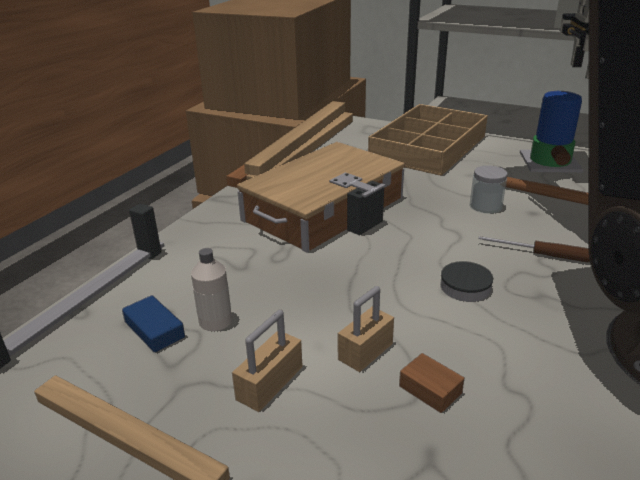

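The top view shows the keepers at (197,277) and (260,326). The second is shorter and holds the narrow shackle. The lock is at (445,238) and the glue at (238,195). Next I'll enlarge these areas.

```bash
python3 - <<'E'
import cv2,numpy as np,pickle
f=pickle.load(open("top0.pkl","rb"));im=f["pixels"][:,:,::-1]
a=cv2.resize(im[305:345,230:290],None,fx=10,fy=10,interpolation=cv2.INTER_CUBIC)
b=cv2.resize(im[190:260,410:480],None,fx=8,fy=8,interpolation=cv2.INTER_CUBIC)
cv2.imwrite("pics/a.png",a);cv2.imwrite("pics/b.png",b)
g=pickle.load(open("side0.pkl","rb"));im=g["pixels"][:,:,::-1]
cv2.imwrite("pics/c.png",cv2.resize(im[280:370,330:400],None,fx=6,fy=6,interpolation=cv2.INTER_CUBIC))
cv2.imwrite("pics/d.png",cv2.resize(im[165:240,320:410],None,fx=8,fy=8,interpolation=cv2.INTER_CUBIC))
E
```

```text
(no output)
```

View pics/a.png

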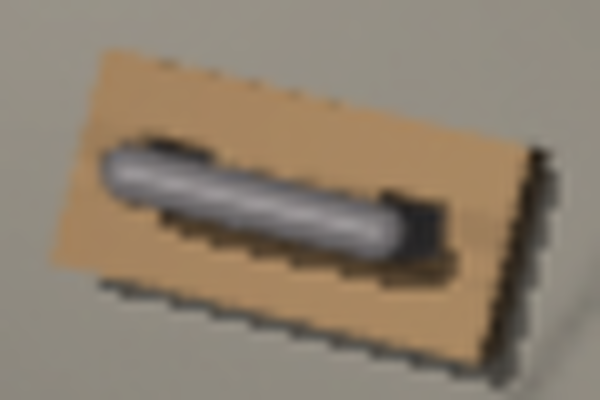

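View pics/b.png

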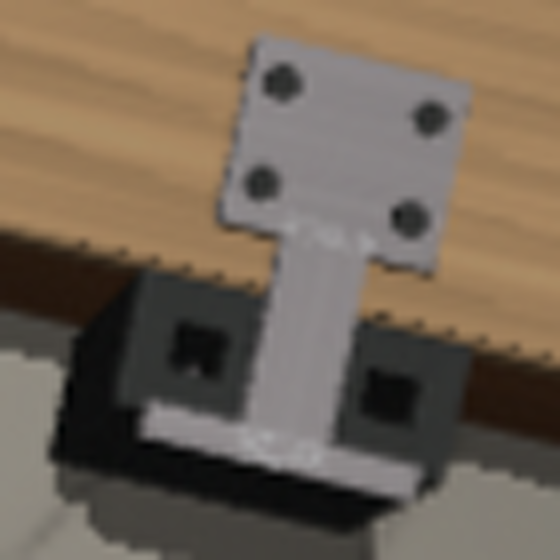

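View pics/c.png

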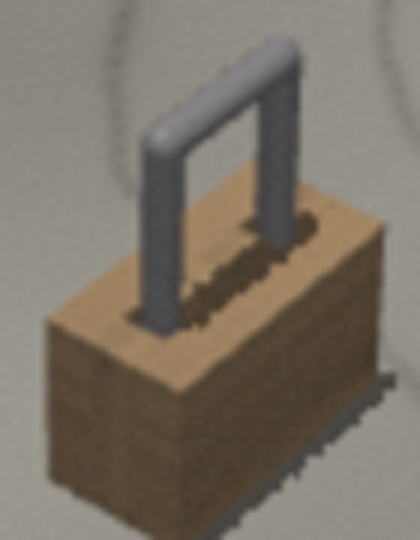

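View pics/d.png

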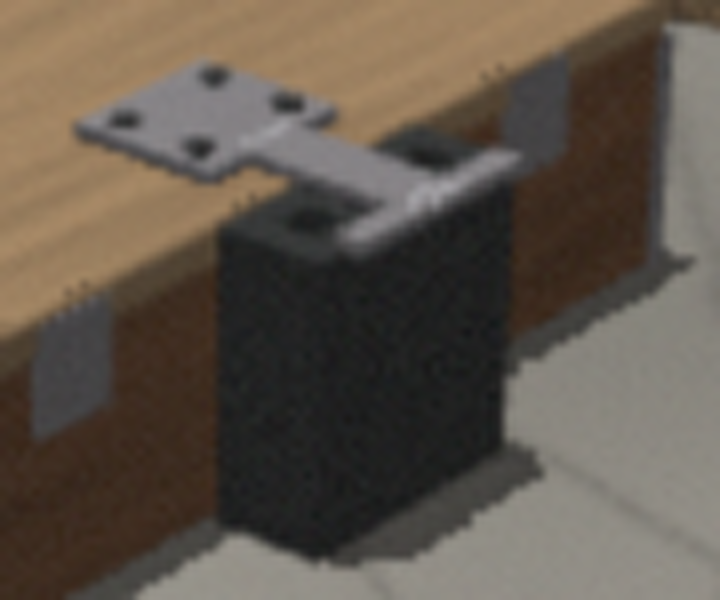

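```bash
cat >h.py <<'E'
import numpy as np,pickle
def ray(f,u,v):
    d=np.array([(u-f["cx"])/f["fx"],(v-f["cy"])/f["fy"],1]);T=f["cam_to_world"];return T[:3,3],T[:3,:3]@d
def pl(f,u,v,z):
    o,d=ray(f,u,v);return o+d*(z-o[2])/d[2]
def cr(p,s,o): return (p[0]+.5)/s-.5+o[0],(p[1]+.5)/s-.5+o[1]
E
python3 - <<'E'
from h import *
np.set_printoptions(precision=4,suppress=True)
t=pickle.load(open("top0.pkl","rb"));s=pickle.load(open("side0.pkl","rb"))
def show(n,f,pts,sc,off,z):
    P=np.array([pl(f,*cr(p,sc,off),z) for p in pts]);m=P.mean(0);d=P[0]-P[1]
    print(n,m,"len",np.linalg.norm(d),"yaw(y axis)",np.degrees(np.arctan2(-d[0],d[1])));return P
show("bar top",t,[(103,168),(402,236)],10,(230,305),.1)
P=show("keeper top",t,[(105,48),(530,148),(480,362),(52,265)],10,(230,305),.05);print(P,np.linalg.norm(P[1]-P[2]))
show("holes top",t,[(198,350),(390,397)],8,(410,190),.083)
P=show("T top",t,[(147,403),(425,468),(412,500),(138,435)],8,(410,190),.088);print(P)
show("bar side",s,[(163,143),(280,58)],6,(330,280),.1)
show("holes side",s,[(430,155),(316,218)],8,(320,165),.083)
show("T side",s,[(505,160),(355,240)],8,(320,165),.088)
# depth checks
for nm,f,(u,v) in (("bar",t,(255,325)),("case",t,(431,229)),("bar side",s,(365,297)),("case s",s,(352,191))):
    z=f["z_map"][v,u];o,d=ray(f,u,v);print(nm,o+d*z)
# case top via depth map cloud
for nm,f in(("top",t),("side",s)):
    v,u=np.mgrid[:480,:640];Z=f["z_map"];X=np.stack([(u-f["cx"])/f["fx"]*Z,(v-f["cy"])/f["fy"]*Z,Z],-1)@f["cam_to_world"][:3,:3].T+f["cam_to_world"][:3,3]
    r=np.linalg.norm(X[...,:2]-pl(t,*cr((250,200),10,(230,305)),.1)[:2],axis=-1)
    m=(Z>0)&(r<.05)&(X[...,2]>.085)&(X[...,2]<.12);Q=X[m];c=(Q.max(0)+Q.min(0))/2
    print(nm,m.sum(),Q.mean(0),c,Q[:,2].max());e=np.linalg.svd(Q[:,:2]-Q[:,:2].mean(0))[2][0];print(np.degrees(np.arctan2(-e[0],e[1])))
E
```

```text
bar top [0.4331 0.1987 0.1   ] len 0.052831763339713345 yaw(y axis) -13.762509178753096
keeper top [0.4329 0.1983 0.05  ] len 0.0798289420386175 yaw(y axis) -14.232352873502021
[[0.4619 0.2323 0.05  ]
 [0.4423 0.1549 0.05  ]
 [0.4043 0.1642 0.05  ]
 [0.4232 0.2416 0.05  ]] 0.03910740120421577
holes top [ 0.5837 -0.1439  0.083 ] len 0.04414776413435046 yaw(y axis) -15.311236427616592
T top [ 0.5651 -0.1385  0.088 ] len 0.06324900653242144 yaw(y axis) -14.65808169663594
[[ 0.5767 -0.1093  0.088 ]
 [ 0.5607 -0.1705  0.088 ]
 [ 0.5536 -0.1671  0.088 ]
 [ 0.5695 -0.1069  0.088 ]]
bar side [0.4322 0.1997 0.1   ] len 0.04314767593401864 yaw(y axis) -14.959896303316603
holes side [ 0.5826 -0.1457  0.083 ] len 0.04533641137375998 yaw(y axis) 165.77523836163047
T side [ 0.5632 -0.1353  0.088 ] len 0.057538936120291394 yaw(y axis) 164.3252426111258
bar [0.4326 0.1975 0.1065]
case [ 0.5982 -0.1178  0.0799]
bar side [0.4309 0.2087 0.1051]
case s [ 0.6024 -0.1222  0.0824]
top 185 [0.4327 0.1971 0.1025] [0.4335 0.1982 0.0967] 0.10722705076409955
166.03681882807436
side 320 [0.4313 0.2041 0.0988] [0.4319 0.2005 0.0957] 0.10629616147388077
-15.591018199787031
```

```bash
cat >plan.py <<'E'
import sys,numpy as np
from scipy.spatial.transform import Rotation as R
from station import arm
def plan(target,yaw_deg,n,rot=True,vmax=38,wmax=6.8):
    s=arm.get_state();p=s["eef_pos"].copy();Rm=R.from_euler("xyz",s["ee_rot"])
    T=R.from_euler("xyz",[-np.pi/2,0,np.radians(yaw_deg)])
    print("t",round(s["t"],2),"p",np.round(p*1000,1),"rpy",np.round(np.degrees(s["ee_rot"]),2),"F",np.round(s["force"],2),"M",np.round(s["moment"],2),"w",round(s["width"]*1000,1),"q6",round(s["q"][5],2))
    for i in range(n):
        d=Rm.inv().apply(np.array(target)-p)*1000;L=np.linalg.norm(d);d*=min(1,vmax/max(L,1e-9))
        w=(Rm.inv()*T).as_rotvec(degrees=True);W=np.linalg.norm(w);w*=min(1,wmax/max(W,1e-9))
        print(i,"dp",np.round(d,1),"rot",np.round(w,2))
        p=p+Rm.apply(d)/1000;Rm=Rm*R.from_rotvec(w,degrees=True)
if __name__=="__main__":
    a=[float(x) for x in sys.argv[1:]];plan(a[:3],a[3],int(a[4]),vmax=a[5] if len(a)>5 else 38)
E
python3 plan.py .48 -.2 .226 75.7 15
```

```text
t 0.1 p [ 266.9 -619.5  225.7] rpy [-89.92   0.    23.3 ] F [-0.63  0.12 -0.94] M [-0.02 -0.03  0.02] w 87.6 q6 -0.29
0 dp [29.2  0.  24.3] rot [-0.01 -6.8   0.  ]
1 dp [31.9  0.  20.7] rot [-0.01 -6.8   0.  ]
2 dp [34.1 -0.  16.8] rot [-0.01 -6.8   0.  ]
3 dp [35.8 -0.  12.6] rot [-0.01 -6.8   0.  ]
4 dp [37.1 -0.   8.3] rot [-0.01 -6.8   0.  ]
5 dp [37.8 -0.   3.8] rot [-0.01 -6.8   0.  ]
6 dp [38.  -0.  -0.7] rot [-0.01 -6.8   0.  ]
7 dp [37.6 -0.  -5.2] rot [-0.01 -4.8   0.  ]
8 dp [37.1 -0.  -8.3] rot [-0.  0. -0.]
9 dp [37.1 -0.  -8.3] rot [-0.  0. -0.]
10 dp [37.1 -0.  -8.3] rot [-0.  0. -0.]
11 dp [37.1 -0.  -8.3] rot [-0.  0. -0.]
12 dp [14.2 -0.  -3.2] rot [-0.  0. -0.]
13 dp [0. 0. 0.] rot [-0.  0. -0.]
14 dp [0. 0. 0.] rot [-0.  0. -0.]
```

Request:
move_arm --deltas '[{"dp": [29,0,24],"rotation": [0,-6.8,0]},{"dp": [32,0,21],"rotation": [0,-6.8,0]},{"dp": [34,0,17],"rotation": [0,-6.8,0]},{"dp": [36,0,12],"rotation": [0,-6.8,0]},{"dp": [37,0,8],"rotation": [0,-6.8,0]}]' --jaw 0 --squeeze 60

```text
t: 0.52
eef_pos: [0.3504, -0.4491, 0.2205]
ee_rot: [-1.562, -0.001, 1.011]
force: [1.1, 1.0, 0.2]
width: 0.0873
```

```bash
python3 plan.py .48 -.2 .226 75.7 15
```

```text
t 0.52 p [ 350.4 -449.1  220.5] rpy [-8.948e+01 -8.000e-02  5.793e+01] F [1.13 1.03 0.22] M [-0.   -0.13  0.02] w 87.3 q6 0.01
0 dp [37.9 -0.7  3. ] rot [-0.19 -6.8   0.06]
1 dp [38.  -0.7 -1.5] rot [-0.19 -6.8   0.06]
2 dp [37.5 -0.7 -6. ] rot [-0.12 -4.18  0.04]
3 dp [37.  -0.7 -8.7] rot [-0.  0. -0.]
4 dp [37.  -0.7 -8.7] rot [-0.  0. -0.]
5 dp [37.  -0.7 -8.7] rot [-0.  0. -0.]
6 dp [37.  -0.7 -8.7] rot [-0.  0. -0.]
7 dp [14.5 -0.3 -3.4] rot [-0.  0. -0.]
8 dp [0. 0. 0.] rot [-0.  0. -0.]
9 dp [0. 0. 0.] rot [-0.  0. -0.]
10 dp [0. 0. 0.] rot [-0.  0. -0.]
11 dp [0. 0. 0.] rot [-0.  0. -0.]
12 dp [0. 0. 0.] rot [-0.  0. -0.]
13 dp [0. 0. 0.] rot [-0.  0. -0.]
14 dp [0. 0. 0.] rot [-0.  0. -0.]
```

Request:
move_arm --deltas '[{"dp": [38,-1,3],"rotation": [-0.2,-6.8,0]},{"dp": [38,-1,-2],"rotation": [-0.2,-6.8,0]},{"dp": [37.5,-1,-6],"rotation": [-0.1,-4.2,0]},{"dp": [37,-1,-8.7],"rotation": [0,0,0]},{"dp": [37,-1,-8.7],"rotation": [0,0,0]}]'

```text
t: 0.93
eef_pos: [0.4378, -0.2704, 0.2245]
ee_rot: [-1.569, -0.004, 1.345]
force: [1.0, 0.4, 0.9]
width: 0.0877
```

```bash
python3 plan.py .433 .199 .2 75.7 15 40
```

```text
t 0.93 p [ 437.8 -270.4  224.5] rpy [-89.9   -0.23  77.09] F [1.03 0.37 0.94] M [-0.06 -0.12  0.02] w 87.7 q6 -0.05
0 dp [38.8  2.3  9.3] rot [-0.1   1.39  0.23]
1 dp [38.6  2.1 10.3] rot [-0. -0.  0.]
2 dp [38.6  2.1 10.3] rot [-0. -0.  0.]
3 dp [38.6  2.1 10.3] rot [-0.  0.  0.]
4 dp [38.6  2.1 10.3] rot [-0. -0.  0.]
5 dp [38.6  2.1 10.3] rot [-0. -0.  0.]
6 dp [38.6  2.1 10.3] rot [-0. -0.  0.]
7 dp [38.6  2.1 10.3] rot [-0. -0.  0.]
8 dp [38.6  2.1 10.3] rot [-0. -0.  0.]
9 dp [38.6  2.1 10.3] rot [-0. -0.  0.]
10 dp [38.6  2.1 10.3] rot [-0. -0.  0.]
11 dp [29.   1.6  7.7] rot [-0. -0.  0.]
12 dp [0. 0. 0.] rot [-0. -0.  0.]
13 dp [0. 0. 0.] rot [-0. -0.  0.]
14 dp [0. 0. 0.] rot [-0. -0.  0.]
```

Request:
move_arm --deltas '[{"dp": [39,1,5],"rotation": [0,1.4,0.2]},{"dp": [39,1,8],"rotation": [0,0,0]},{"dp": [39,1,10],"rotation": [0,0,0]},{"dp": [39,1,10],"rotation": [0,0,0]},{"dp": [39,1,10],"rotation": [0,0,0]}]'

```text
t: 1.35
eef_pos: [0.4445, -0.0633, 0.2187]
ee_rot: [-1.569, 0.0, 1.32]
force: [1.1, -0.5, -0.1]
width: 0.0877
```

Request:
move_arm --deltas '[{"dp": [39,2,10],"rotation": [0,0,0]},{"dp": [39,2,10],"rotation": [0,0,0]},{"dp": [39,2,10],"rotation": [0,0,0]},{"dp": [39,2,10],"rotation": [0,0,0]},{"dp": [39,2,10],"rotation": [0,0,0]}]'

```text
t: 1.77
eef_pos: [0.4409, 0.145, 0.2093]
ee_rot: [-1.57, -0.002, 1.32]
force: [1.7, -0.2, 0.3]
width: 0.0879
```

```bash
python3 plan.py .433 .199 .2 75.7 5 40
```

```text
t 1.77 p [440.9 145.  209.3] rpy [-89.94  -0.11  75.65] F [ 1.65 -0.17  0.29] M [-0.04 -0.18  0.02] w 87.9 q6 -0.99
0 dp [36.4  6.8 15.2] rot [-0.05 -0.05  0.11]
1 dp [14.   2.6  5.8] rot [-0. -0.  0.]
2 dp [0. 0. 0.] rot [-0. -0.  0.]
3 dp [0. 0. 0.] rot [-0.  0.  0.]
4 dp [0. 0. 0.] rot [-0. -0.  0.]
```

Request:
move_arm --deltas '[{"dp": [34,8,14],"rotation": [0,0,0]},{"dp": [16,8,7],"rotation": [0,0,0]},{"dp": [0,20,0],"rotation": [0,0,0]},{"dp": [0,20,0],"rotation": [0,0,0]},{"dp": [0,10,0],"rotation": [0,0,0]}]'

```text
t: 2.18
eef_pos: [0.4322, 0.2116, 0.1428]
ee_rot: [-1.573, -0.007, 1.331]
force: [-0.5, 0.2, -1.2]
width: 0.0875
```

```bash
python3 plan.py .433 .199 .089 75.7 5 40;  python3 - <<'E'
from station import arm
import cv2,pickle
for n in("side",):
    f=arm.grab_frame(n); cv2.imwrite(f"pics/{n}1.png",f["pixels"][:,:,::-1]); pickle.dump(f,open(f"{n}1.pkl","wb"))
E
```

```text
t 2.18 p [432.2 211.6 142.8] rpy [-90.13  -0.42  76.23] F [-0.49  0.16 -1.22] M [-0.08  0.16  0.02] w 87.5 q6 -1.1
0 dp [-9.  38.9 -2.6] rot [0.13 0.53 0.42]
1 dp [-3.3 14.9 -1.1] rot [ 0. -0.  0.]
2 dp [0. 0. 0.] rot [-0. -0. -0.]
3 dp [0. 0. 0.] rot [-0. -0. -0.]
4 dp [0. 0. 0.] rot [-0. -0. -0.]
```

View pics/side1.png

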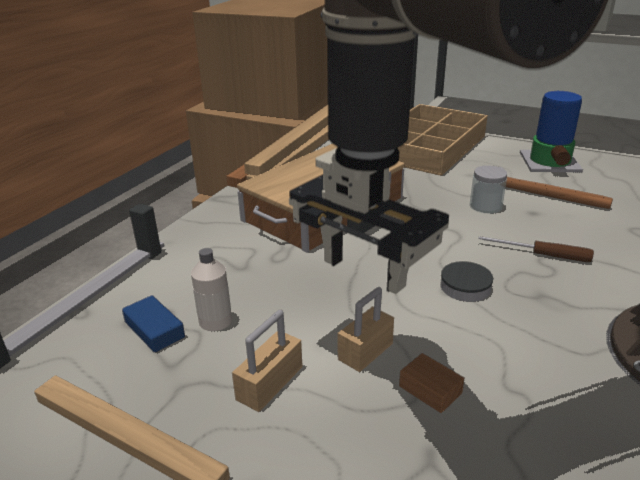

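The open fingers, at (336,247) and (397,275), straddle the narrow shackle's bar at (367,298). The arm has drifted about 12 mm in y, so I'll correct that on the way down.

Request:
move_arm --deltas '[{"dp": [-12,8,-3],"rotation": [0,0.5,0.4]},{"dp": [0,15,0],"rotation": [0,0,0]},{"dp": [0,12,0],"rotation": [0,0,0]}]'

```text
t: 2.48
eef_pos: [0.4322, 0.1978, 0.1066]
ee_rot: [-1.573, 0.001, 1.322]
force: [0.5, -0.3, -0.8]
width: 0.0878
```

```bash
python3 plan.py .433 .199 .089 75.7 3 40
```

```text
t 2.48 p [432.2 197.8 106.6] rpy [-9.012e+01  6.000e-02  7.572e+01] F [ 0.52 -0.27 -0.84] M [-0.    0.06  0.03] w 87.8 q6 -1.1
0 dp [ 1.4 17.6 -0.4] rot [ 0.12  0.02 -0.06]
1 dp [0. 0. 0.] rot [ 0. -0.  0.]
2 dp [0. 0. 0.] rot [-0. -0. -0.]
```

Request:
move_arm --deltas '[{"dp": [1.4,10,-0.4],"rotation": [0.1,0,0]},{"dp": [0,5,0],"rotation": [0,0,0]},{"dp": [0,0,0],"rotation": [0,0,0]}]'

```text
t: 2.73
eef_pos: [0.4322, 0.1964, 0.0892]
ee_rot: [-1.569, 0.004, 1.319]
force: [-0.6, 0.3, 0.4]
width: 0.0879
```

```bash
python3 plan.py .433 .199 .089 75.7 2 40
```

```text
t 2.73 p [432.2 196.4  89.2] rpy [-89.91   0.24  75.57] F [-0.58  0.34  0.42] M [ 0.04  0.12 -0.02] w 87.9 q6 -1.1
0 dp [ 2.8  0.1 -0.1] rot [-0.09 -0.13 -0.24]
1 dp [0. 0. 0.] rot [-0.  0.  0.]
```

Request:
move_arm --deltas '[{"dp": [2.8,0,0],"rotation": [-0.1,-0.1,-0.2]},{"dp": [0,0,0],"rotation": [0,0,0]}]'

```text
t: 2.9
eef_pos: [0.4334, 0.199, 0.0896]
ee_rot: [-1.571, 0.0, 1.32]
force: [1.2, -0.4, 0.8]
width: 0.0877
```

Request:
move_arm --deltas '[{"dp": [0,0,0],"rotation": [0,0,0]},{"dp": [0,0,0],"rotation": [0,0,0]},{"dp": [0,0,0],"rotation": [0,0,0]},{"dp": [0,0,0],"rotation": [0,0,0]},{"dp": [0,0,0],"rotation": [0,0,0]}]' --jaw 255 --squeeze 40

```text
t: 3.32
eef_pos: [0.4345, 0.2001, 0.0918]
ee_rot: [-1.574, -0.003, 1.321]
force: [0.1, -0.3, -0.5]
width: 0.0596
```

```bash
python3 plan.py .433 .199 .089 75.7 2 40
```

```text
t 3.32 p [434.5 200.1  91.8] rpy [-90.16  -0.18  75.67] F [ 0.07 -0.28 -0.46] M [0.02 0.09 0.  ] w 59.6 q6 -1.1
0 dp [-1.5  2.8  1.2] rot [ 0.16 -0.03  0.18]
1 dp [0. 0. 0.] rot [ 0. -0.  0.]
```

Request:
move_arm --deltas '[{"dp": [-1.5,2.8,1.2],"rotation": [0.1,0,0.2]},{"dp": [0,0.3,0],"rotation": [0,0,0]},{"dp": [0,0.3,0],"rotation": [0,0,0]},{"dp": [0,0.3,0],"rotation": [0,0,0]},{"dp": [0,0.3,0],"rotation": [0,0,0]}]'

```text
t: 3.73
eef_pos: [0.4328, 0.199, 0.0876]
ee_rot: [-1.572, 0.0, 1.321]
force: [-0.6, -0.2, 0.9]
width: 0.0266
```

```bash
python3 plan.py .433 .199 .089 75.7 2 40
```

```text
t 3.73 p [432.8 199.   87.6] rpy [-9.006e+01  2.000e-02  7.569e+01] F [-0.56 -0.17  0.9 ] M [ 0.07  0.09 -0.03] w 26.6 q6 -1.1
0 dp [ 0.1 -1.3 -0.2] rot [ 0.06 -0.01 -0.02]
1 dp [0. 0. 0.] rot [ 0. -0. -0.]
```

Request:
move_arm --deltas '[{"dp": [0,-1.5,0],"rotation": [0,0,0]},{"dp": [0,0,0],"rotation": [0,0,0]},{"dp": [0,0,0],"rotation": [0,0,0]},{"dp": [0,0,0],"rotation": [0,0,0]},{"dp": [0,0,0],"rotation": [0,0,0]}]'

```text
t: 4.15
eef_pos: [0.4326, 0.1988, 0.089]
ee_rot: [-1.571, 0.001, 1.321]
force: [0.3, 1.0, -0.5]
width: 0.0086
```

```bash
python3 plan.py .433 .199 .089 75.7 2 40
```

```text
t 4.15 p [432.6 198.8  89. ] rpy [-9.004e+01  5.000e-02  7.568e+01] F [ 0.27  1.05 -0.46] M [ 0.01  0.02 -0.02] w 8.6 q6 -1.1
0 dp [ 0.2  0.  -0.3] rot [ 0.04 -0.02 -0.05]
1 dp [0. 0. 0.] rot [ 0. -0.  0.]
```

Request:
move_arm --deltas '[{"dp": [0,0,0],"rotation": [0,0,0]},{"dp": [0,-5,0],"rotation": [0,0,0]},{"dp": [0,-12,0],"rotation": [0,0,0]},{"dp": [0,-20,0],"rotation": [0,0,0]},{"dp": [0,-20,0],"rotation": [0,0,0]}]' --squeeze 60

```text
t: 4.57
eef_pos: [0.4301, 0.1968, 0.1442]
ee_rot: [-1.566, 0.009, 1.32]
force: [-0.4, 0.2, -0.1]
width: 0.0081
```

```bash
python3 plan.py .433 .199 .205 75.7 4 25
```

```text
t 4.57 p [430.1 196.8 144.2] rpy [-89.73   0.49  75.62] F [-0.43  0.18 -0.14] M [ 0.1  -0.06  0.03] w 8.1 q6 -1.1
0 dp [  1.  -25.   -0.8] rot [-0.27 -0.08 -0.49]
1 dp [  1.2 -25.   -0.9] rot [ 0. -0.  0.]
2 dp [  0.5 -10.9  -0.4] rot [-0. -0. -0.]
3 dp [0. 0. 0.] rot [-0. -0. -0.]
```

Request:
move_arm --deltas '[{"dp": [1,-25,-1],"rotation": [-0.3,0,-0.5]},{"dp": [1,-20,-1],"rotation": [0,0,0]},{"dp": [0,-6,0],"rotation": [0,0,0]},{"dp": [0,0,0],"rotation": [0,0,0]}]'

```text
t: 4.9
eef_pos: [0.4334, 0.1989, 0.2018]
ee_rot: [-1.574, -0.004, 1.32]
force: [-0.6, 0.4, -2.6]
width: 0.0081
```

```bash
cat >snap.py <<'E'
import sys,cv2,pickle
from station import arm
k=sys.argv[1]
for n in sys.argv[2:]:
    f=arm.grab_frame(n); cv2.imwrite(f"pics/{n}{k}.png",f["pixels"][:,:,::-1]); pickle.dump(f,open(f"{n}{k}.pkl","wb"))
E
python3 plan.py .433 .199 .205 75.7 2 25; python3 snap.py 2 side
```

```text
t 4.9 p [433.4 198.9 201.8] rpy [-90.19  -0.26  75.63] F [-0.62  0.41 -2.61] M [0.03 0.03 0.01] w 8.1 q6 -1.1
0 dp [-0.  -3.2  0.4] rot [ 0.19 -0.07  0.26]
1 dp [0. 0. 0.] rot [ 0. -0. -0.]
```

View pics/side2.png

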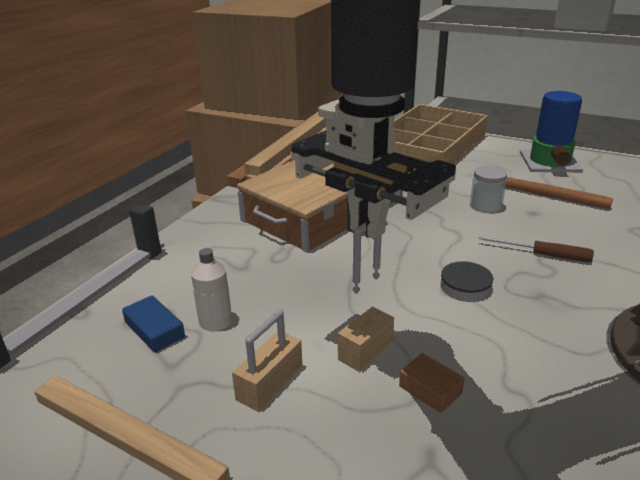

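The shackle hangs upright in the grip, with tips at (356,292) and (377,276), and its keeper is empty. While moving toward the lock, I'll work out the chest yaw from its long edges.

```bash
python3 plan.py .575 -.125 .21 75.2 12 36; python3 - <<'E'
import cv2,pickle
f=pickle.load(open("top0.pkl","rb"));im=f["pixels"][:,:,::-1]
cv2.imwrite("pics/e.png",cv2.resize(im[105:255,360:555],None,fx=4,fy=4,interpolation=cv2.INTER_CUBIC))
E
```

```text
t 4.95 p [433.3 198.8 201.2] rpy [-90.18  -0.24  75.63] F [ 0.35  1.34 -1.11] M [0.06 0.04 0.05] w 8.6 q6 -1.1
0 dp [-28.4  -0.9 -22.2] rot [0.18 0.43 0.24]
1 dp [-28.2  -0.9 -22.4] rot [-0.  0. -0.]
2 dp [-28.2  -0.9 -22.4] rot [0. 0. 0.]
3 dp [-28.2  -0.9 -22.4] rot [0. 0. 0.]
4 dp [-28.2  -0.9 -22.4] rot [0. 0. 0.]
5 dp [-28.2  -0.9 -22.4] rot [0. 0. 0.]
6 dp [-28.2  -0.9 -22.4] rot [0. 0. 0.]
7 dp [-28.2  -0.9 -22.4] rot [0. 0. 0.]
8 dp [-28.2  -0.9 -22.4] rot [0. 0. 0.]
9 dp [-23.2  -0.7 -18.4] rot [0. 0. 0.]
10 dp [0. 0. 0.] rot [0. 0. 0.]
11 dp [0. 0. 0.] rot [0. 0. 0.]
```

View pics/e.png

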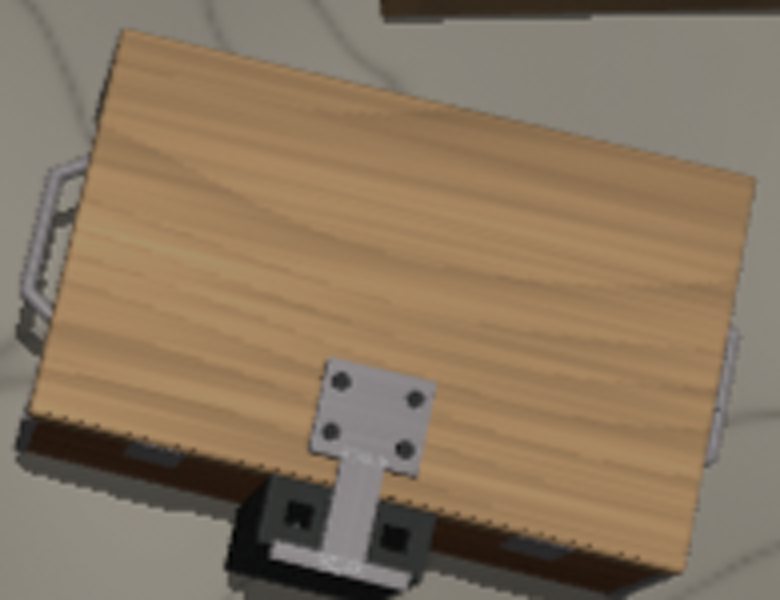

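```bash
python3 - <<'E'
from h import *
t=pickle.load(open("top0.pkl","rb"))
for a,b in (((123,28),(755,180)),((30,412),(685,573))):
    A,B=[pl(t,*cr(p,4,(360,105)),.084) for p in(a,b)];d=A-B;print(A,B,np.linalg.norm(d),np.degrees(np.arctan2(-d[0],d[1])))
E
```

```text
[ 0.82417539 -0.05345226  0.084     ] [ 0.74306717 -0.34353629  0.084     ] 0.3012097084011466 -15.62112572717086
[ 0.63937852 -0.00297719  0.084     ] [ 0.55916275 -0.29395231  0.084     ] 0.3018295726308912 -15.412420559642257
```

Request:
move_arm --deltas '[{"dp": [-15,-1,-12],"rotation": [0.2,0.4,0.2]},{"dp": [-28,-1,-22],"rotation": [0,0,0]},{"dp": [-28,-1,-22],"rotation": [0,0,0]},{"dp": [-28,-1,-22],"rotation": [0,0,0]},{"dp": [-28,-1,-22],"rotation": [0,0,0]}]'

```text
t: 5.37
eef_pos: [0.4956, 0.0497, 0.1999]
ee_rot: [-1.564, 0.002, 1.322]
force: [0.8, 0.9, -1.0]
width: 0.0085
```

```bash
python3 plan.py .575 -.125 .21 75.2 6 36
```

```text
t 5.37 p [495.6  49.7 199.9] rpy [-89.61   0.13  75.74] F [ 0.83  0.94 -1.  ] M [ 0.1  -0.06 -0.01] w 8.5 q6 -0.74
0 dp [-28.1  -2.  -22.5] rot [-0.39  0.54 -0.13]
1 dp [-27.8  -1.9 -22.7] rot [0. 0. 0.]
2 dp [-27.8  -1.9 -22.7] rot [0. 0. 0.]
3 dp [-27.8  -1.9 -22.7] rot [0. 0. 0.]
4 dp [-27.8  -1.9 -22.7] rot [0. 0. 0.]
5 dp [-9.4 -0.6 -7.7] rot [0. 0. 0.]
```

Request:
move_arm --deltas '[{"dp": [-28,-2,-22],"rotation": [-0.4,0.8,-0.1]},{"dp": [-28,-3,-22],"rotation": [0,0.4,0]},{"dp": [-28,-3,-22],"rotation": [0,0,0]},{"dp": [-20,-1,-16],"rotation": [0,0,0]},{"dp": [-10,0,-8],"rotation": [0,0,0]}]'

```text
t: 5.78
eef_pos: [0.5513, -0.0945, 0.1998]
ee_rot: [-1.559, 0.006, 1.298]
force: [0.4, -0.3, -1.0]
width: 0.0081
```

```bash
python3 plan.py .5838 -.1441 .205 74.5 4 20
```

```text
t 5.78 p [551.3 -94.5 199.8] rpy [-89.34   0.35  74.35] F [ 0.42 -0.33 -1.05] M [ 0.05 -0.06  0.02] w 8.1 q6 -0.45
0 dp [-13.1  -1.8 -15. ] rot [-0.66 -0.15 -0.34]
1 dp [-13.1  -1.7 -15. ] rot [-0. -0. -0.]
2 dp [-12.9  -1.7 -14.6] rot [-0. -0. -0.]
3 dp [0. 0. 0.] rot [-0. -0. -0.]
```

Request:
move_arm --deltas '[{"dp": [-13,-2,-15],"rotation": [-0.6,-0.1,-0.3]},{"dp": [-12,-2,-14],"rotation": [0,0,0]},{"dp": [-7,-1,-8],"rotation": [0,0,0]},{"dp": [0,0,0],"rotation": [0,0,0]}]'

```text
t: 6.12
eef_pos: [0.5765, -0.1409, 0.1961]
ee_rot: [-1.558, 0.004, 1.294]
force: [-0.1, 0.2, -0.5]
width: 0.0081
```

```bash
python3 plan.py .5838 -.1441 .205 74.5 2 20
```

```text
t 6.12 p [ 576.5 -140.9  196.1] rpy [-89.28   0.22  74.13] F [-0.1   0.23 -0.47] M [ 0.07 -0.04  0.01] w 8.1 q6 -0.37
0 dp [-1.1 -9.  -7.8] rot [-0.72 -0.38 -0.22]
1 dp [0. 0. 0.] rot [ 0.  0. -0.]
```

Request:
move_arm --deltas '[{"dp": [-1,-6,-7],"rotation": [-0.7,-0.3,-0.2]},{"dp": [0,0,0],"rotation": [0,0,0]},{"dp": [0,0,0],"rotation": [0,0,0]}]'

```text
t: 6.37
eef_pos: [0.5818, -0.1431, 0.1992]
ee_rot: [-1.566, 0.001, 1.299]
force: [0.1, 0.1, -1.3]
width: 0.0088
```

```bash
python3 plan.py .5838 -.1441 .205 74.5 1 20; python3 snap.py 3 side top
```

```text
t 6.37 p [ 581.8 -143.1  199.2] rpy [-8.974e+01  5.000e-02  7.440e+01] F [ 0.15  0.08 -1.26] M [ 0.03  0.11 -0.01] w 8.8 q6 -0.36
0 dp [-0.4 -5.8 -2.2] rot [-0.26 -0.1  -0.05]
```

View pics/side3.png

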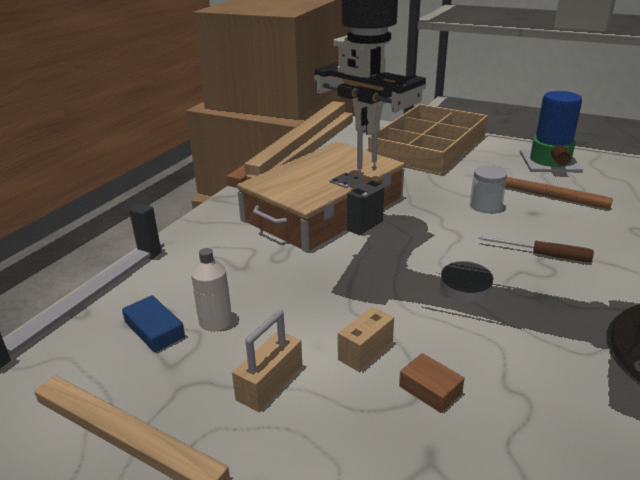

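View pics/top3.png

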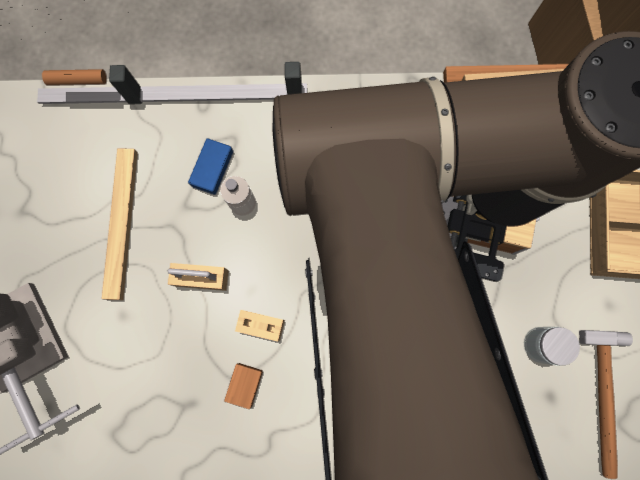

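The top camera is blocked by the arm. In the side view the tips are just above the lock, at about (360,172) and (375,168). I'll enlarge that area.

```bash
python3 - <<'E'
import cv2,pickle
f=pickle.load(open("side3.pkl","rb"));im=f["pixels"][:,:,::-1]
cv2.imwrite("pics/g.png",cv2.resize(im[130:240,325:400],None,fx=7,fy=7,interpolation=cv2.INTER_CUBIC)[:600*2])
f=pickle.load(open("top3.pkl","rb"));im=f["pixels"][:,:,::-1]
cv2.imwrite("pics/g2.png",cv2.resize(im[305:345,230:290],None,fx=10,fy=10,interpolation=cv2.INTER_CUBIC))
E
```

```text
(no output)
```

View pics/g.png

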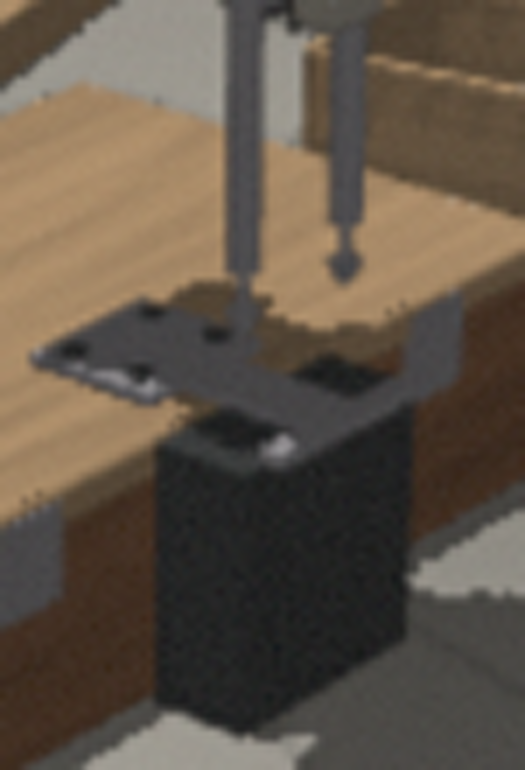

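View pics/g2.png

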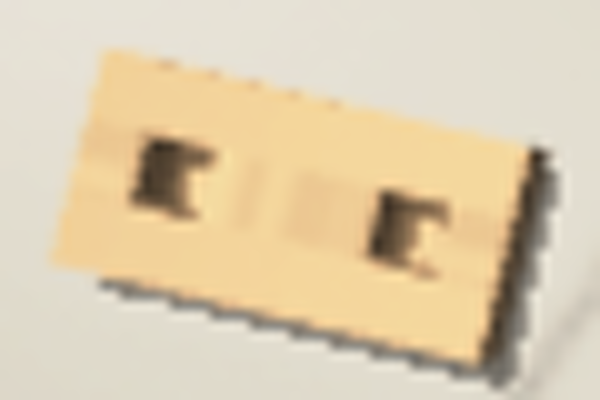

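```bash
cat >>h.py <<'E'
def proj(f,P):
    c=np.linalg.inv(f["cam_to_world"])@np.append(P,1);return np.array([f["fx"]*c[0]/c[2]+f["cx"],f["fy"]*c[1]/c[2]+f["cy"]])
E
python3 - <<'E'
from h import *
from scipy.spatial.transform import Rotation as R
s=pickle.load(open("side3.pkl","rb"))
from station import arm
st=arm.get_state();p=st["eef_pos"];Rm=R.from_euler("xyz",st["ee_rot"]).as_matrix();print(st["t"],p,np.degrees(st["ee_rot"]))
# shackle: z up=-tool y, shackle x = -tool z, y = tool x (sign: x_tool=(cos74,sin74) ~ +y) 
bar=p-Rm[:,1]*.011
for nm,sg in (("y+",1),("y-",-1)):
    leg=bar+sg*.022*Rm[:,0]
    for h in(19,8,0): 
        P=leg+Rm[:,1]*(.095-h/1000);u=proj(s,P);print(nm,h,np.round(P,4),"crop",np.round((u-[325,130]+.5)*7-.5))
M=np.array([.5838,-.1441,.083]);a=np.radians(74.5);d=np.array([np.cos(a),np.sin(a),0])
for sg in(1,-1): print("hole",sg,np.round((proj(s,M+sg*.022*d)-[325,130]+.5)*7-.5))
E
```

```text
6.4667 [ 0.58207082 -0.1430085   0.19972827] [-8.97928416e+01  4.49715701e-02  7.44338822e+01]
y+ 19 [ 0.5877 -0.1218  0.1347] crop [243. 266.]
y+ 8 [ 0.5877 -0.1218  0.1237] crop [242. 303.]
y+ 0 [ 0.5877 -0.1218  0.1157] crop [242. 330.]
y- 19 [ 0.5759 -0.1642  0.1347] crop [345. 216.]
y- 8 [ 0.5759 -0.1642  0.1237] crop [344. 253.]
y- 0 [ 0.5759 -0.1642  0.1157] crop [343. 279.]
hole 1 [235. 436.]
hole -1 [335. 383.]
```

```bash
python3 plan.py .5833 -.1446 .174 74.6 1 40
```

```text
t 6.47 p [ 582.1 -143.   199.7] rpy [-8.979e+01  4.000e-02  7.443e+01] F [-0.7   0.9  -1.47] M [ 0.06  0.08 -0.03] w 8.4 q6 -0.36
0 dp [-1.2 25.7 -1.7] rot [-0.21 -0.17 -0.04]
```

Request:
move_arm --deltas '[{"dp": [-1.2,8,-1.7],"rotation": [-0.2,-0.2,0]},{"dp": [0,8,0],"rotation": [0,0,0]},{"dp": [0,7,0],"rotation": [0,0,0]},{"dp": [0,0,0],"rotation": [0,0,0]}]'

```text
t: 6.8
eef_pos: [0.5832, -0.1429, 0.1752]
ee_rot: [-1.573, -0.0, 1.305]
force: [-0.2, -0.5, -2.0]
width: 0.0084
```

```bash
python3 plan.py .5833 -.1446 .174 74.6 1 40; python3 snap.py 4 side;  python3 - <<'E'
import cv2,pickle
f=pickle.load(open("side4.pkl","rb"));im=f["pixels"][:,:,::-1].astype(float)
im=(255*(im/255)**.5).clip(0,255).astype('uint8')
cv2.imwrite("pics/i.png",cv2.resize(im[160:215,335:400],None,fx=10,fy=10,interpolation=cv2.INTER_CUBIC))
E
```

```text
t 6.8 p [ 583.2 -142.9  175.2] rpy [-9.011e+01 -2.000e-02  7.479e+01] F [-0.23 -0.52 -1.97] M [0.09 0.16 0.02] w 8.4 q6 -0.35
0 dp [-1.6  1.2 -0.6] rot [0.11 0.19 0.02]
```

View pics/i.png

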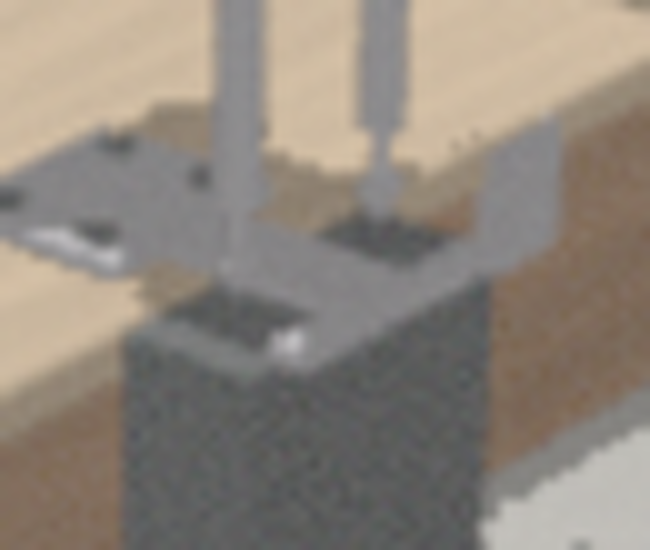

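```bash
python3 - <<'E'
import cv2,pickle
from h import *
f=pickle.load(open("side0.pkl","rb"));im=f["pixels"][:,:,::-1].astype(float)
im=(255*(im/255)**.45).clip(0,255).astype('uint8')
cv2.imwrite("pics/j.png",cv2.resize(im[175:240,340:395],None,fx=12,fy=12,interpolation=cv2.INTER_CUBIC)[:600])
f2=pickle.load(open("top0.pkl","rb"));im=f2["pixels"][:,:,::-1].astype(float)
im=(255*(im/255)**.45).clip(0,255).astype('uint8')
cv2.imwrite("pics/k.png",cv2.resize(im[215:260,415:475],None,fx=12,fy=12,interpolation=cv2.INTER_CUBIC))
a=np.radians(-15.4);X=np.array([np.cos(a),np.sin(a),0]);Y=np.array([-np.sin(a),np.cos(a),0]);M=np.array([.5832,-.1438,.083])
for nm,x,y,z in (("hole+",0,22,0),("hole-",0,-22,0),("FL",-16,38,0),("FR",-16,-38,0),("FLb",-16,38,-83),("FRb",-16,-38,-83),("T++",-15,31,5),("T-+",-23,31,5),("T--",-23,-31,5),("T+-",-15,-31,5)):
    P=M+(X*x+Y*y)/1000+[0,0,z/1000]
    print(nm,"side",np.round((proj(f,P)-[340,175]+.5)*12-.5),"top",np.round((proj(f2,P)-[415,215]+.5)*12-.5))
E
```

```text
hole+ side [227. 209.] top [237. 228.]
hole- side [397. 119.] top [524. 299.]
FL side [240. 272.] top [111. 304.]
FR side [534. 114.] top [608. 427.]
FLb side [233. 725.] top [  9. 394.]
FRb side [517. 554.] top [464. 506.]
T++ side [264. 227.] top [165. 303.]
T-+ side [303. 242.] top [153. 354.]
T-- side [543. 112.] top [562. 455.]
T+- side [504.  99.] top [572. 404.]
```

View pics/j.png

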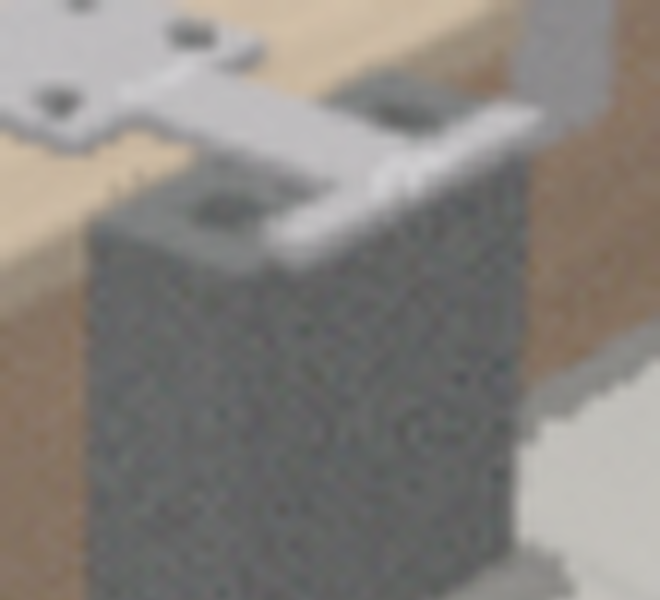

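View pics/k.png

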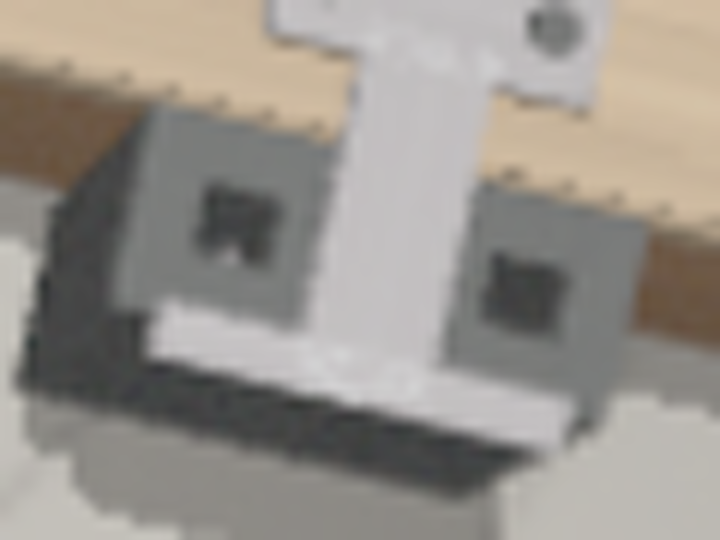

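Request:
move_arm --deltas '[{"dp": [-1.2,2,-0.1],"rotation": [0.1,0.1,0]},{"dp": [0,2,0],"rotation": [0,0,0]},{"dp": [0,0,0],"rotation": [0,0,0]}]'

```text
t: 7.1
eef_pos: [0.5832, -0.1442, 0.1715]
ee_rot: [-1.571, 0.0, 1.304]
force: [-0.8, -0.8, -2.3]
width: 0.0082
```

```bash
python3 plan.py .5831 -.1441 .160 74.6 1 40
```

```text
t 7.1 p [ 583.2 -144.2  171.5] rpy [-90.01   0.    74.7 ] F [-0.76 -0.81 -2.33] M [ 0.05  0.08 -0.03] w 8.2 q6 -0.35
0 dp [ 0.1 11.5  0.1] rot [ 0.01  0.1  -0.  ]
```

Request:
move_arm --deltas '[{"dp": [0,3,0],"rotation": [0,0.1,0]},{"dp": [0,2,0],"rotation": [0,0,0]},{"dp": [0,2,0],"rotation": [0,0,0]}]'

```text
t: 7.35
eef_pos: [0.5838, -0.1444, 0.1647]
ee_rot: [-1.572, -0.0, 1.302]
force: [0.2, -1.0, -1.4]
width: 0.0082
```

```bash
python3 plan.py .5831 -.1441 .160 74.6 1 40
```

```text
t 7.35 p [ 583.8 -144.4  164.7] rpy [-9.009e+01 -1.000e-02  7.458e+01] F [ 0.25 -0.99 -1.42] M [-0.01  0.05  0.02] w 8.2 q6 -0.35
0 dp [0.1 4.7 0.7] rot [ 0.09 -0.02  0.01]
```

Request:
move_arm --deltas '[{"dp": [0,2,0.5],"rotation": [0.1,0,0]},{"dp": [0,2,0],"rotation": [0,0,0]},{"dp": [0,2,0],"rotation": [0,0,0]}]'

```text
t: 7.6
eef_pos: [0.5833, -0.1443, 0.1581]
ee_rot: [-1.571, -0.0, 1.302]
force: [-0.0, 0.4, -1.0]
width: 0.0082
```

```bash
python3 plan.py .5831 -.1441 .150 74.6 1 40
```

```text
t 7.6 p [ 583.3 -144.3  158.1] rpy [-9.000e+01 -2.000e-02  7.457e+01] F [-0.04  0.41 -1.  ] M [-0.01  0.07 -0.01] w 8.2 q6 -0.35
0 dp [0.1 8.1 0.2] rot [-0.   -0.03  0.02]
```

Request:
move_arm --deltas '[{"dp": [0,4,0],"rotation": [0,0,0]},{"dp": [0,4,0],"rotation": [0,0,0]},{"dp": [0,4,0],"rotation": [0,0,0]},{"dp": [0,2,0],"rotation": [0,0,0]}]'

```text
t: 7.93
eef_pos: [0.5833, -0.1443, 0.1426]
ee_rot: [-1.571, -0.0, 1.302]
force: [-0.1, 0.0, -0.9]
width: 0.0084
```

```bash
python3 plan.py .5831 -.1441 .138 74.6 1 40
```

```text
t 7.93 p [ 583.3 -144.3  142.6] rpy [-9.000e+01 -2.000e-02  7.457e+01] F [-0.13  0.01 -0.85] M [ 0.05  0.1  -0.02] w 8.4 q6 -0.35
0 dp [0.1 4.6 0.2] rot [ 0.   -0.03  0.02]
```

Request:
move_arm --deltas '[{"dp": [0,2,0],"rotation": [0,0,0]},{"dp": [0,1.5,0],"rotation": [0,0,0]},{"dp": [0,1,0],"rotation": [0,0,0]}]'

```text
t: 8.18
eef_pos: [0.583, -0.1443, 0.1369]
ee_rot: [-1.57, -0.0, 1.302]
force: [0.0, 0.6, -1.5]
width: 0.0081
```

Request:
move_arm --deltas '[{"dp": [0,1,0],"rotation": [0,0,0]},{"dp": [0,1,0],"rotation": [0,0,0]},{"dp": [0,1,0],"rotation": [0,0,0]}]'

```text
t: 8.43
eef_pos: [0.5831, -0.1443, 0.1337]
ee_rot: [-1.57, -0.0, 1.302]
force: [0.3, 0.3, -1.5]
width: 0.0082
```

Request:
move_arm --deltas '[{"dp": [0,1,0],"rotation": [0,0,0]},{"dp": [0,1,0],"rotation": [0,0,0]},{"dp": [0,1,0],"rotation": [0,0,0]}]'

```text
t: 8.68
eef_pos: [0.584, -0.1445, 0.1318]
ee_rot: [-1.572, 0.0, 1.302]
force: [-0.1, -0.5, 2.9]
width: 0.0082
```

Request:
move_arm --deltas '[{"dp": [0,1,-0.5],"rotation": [0,0,0]},{"dp": [0,1,0],"rotation": [0,0,0]},{"dp": [0,1,0],"rotation": [0,0,0]},{"dp": [0,1,0],"rotation": [0,0,0]}]'

```text
t: 9.02
eef_pos: [0.5847, -0.1448, 0.129]
ee_rot: [-1.574, 0.0, 1.303]
force: [-1.9, 1.7, 4.2]
width: 0.0084
```

```bash
python3 plan.py .5831 -.1443 .12 74.6 1 40
```

```text
t 9.02 p [ 584.7 -144.8  129. ] rpy [-90.16   0.    74.63] F [-1.85  1.66  4.16] M [ 0.31  0.81 -0.  ] w 8.4 q6 -0.35
0 dp [0.  9.  1.7] rot [ 0.16  0.03 -0.  ]
```

Request:
move_arm --deltas '[{"dp": [0,1,1.5],"rotation": [0.2,0,0]},{"dp": [0,1.2,0.3],"rotation": [0.05,0,0]},{"dp": [0,1.2,0.3],"rotation": [0.05,0,0]}]'

```text
t: 9.27
eef_pos: [0.5842, -0.1445, 0.1267]
ee_rot: [-1.572, -0.0, 1.303]
force: [-0.5, 0.2, 6.2]
width: 0.0082
```

```bash
python3 plan.py .5831 -.1443 .12 74.6 1 40
```

```text
t 9.27 p [ 584.2 -144.5  126.7] rpy [-9.004e+01 -1.000e-02  7.467e+01] F [-0.49  0.16  6.23] M [ 0.06  0.37 -0.04] w 8.2 q6 -0.35
0 dp [-0.1  6.7  1.1] rot [0.04 0.07 0.01]
```

Request:
move_arm --deltas '[{"dp": [0,1.2,1],"rotation": [0.05,0,0]},{"dp": [0,1.3,0.4],"rotation": [0.05,0,0]},{"dp": [0,1.3,0.4],"rotation": [0.05,0,0]},{"dp": [0,1.3,0.4],"rotation": [0.05,0,0]}]'

```text
t: 9.6
eef_pos: [0.5847, -0.1446, 0.1245]
ee_rot: [-1.574, 0.0, 1.305]
force: [-2.3, 0.3, 9.6]
width: 0.0081
```

```bash
python3 plan.py .5831 -.1443 .12 74.6 1 40
```

```text
t 9.6 p [ 584.7 -144.6  124.5] rpy [-90.17   0.    74.75] F [-2.28  0.31  9.63] M [ 0.32  1.13 -0.03] w 8.1 q6 -0.35
0 dp [-0.1  4.5  1.6] rot [ 0.17  0.15 -0.  ]
```

Request:
move_arm --deltas '[{"dp": [0,0.3,2.2],"rotation": [0.2,0.1,0]},{"dp": [0,0.3,0.5],"rotation": [0.1,0,0]}]'

```text
t: 9.77
eef_pos: [0.5832, -0.1441, 0.1248]
ee_rot: [-1.571, -0.0, 1.303]
force: [-0.5, -0.3, 4.7]
width: 0.0084
```

```bash
python3 plan.py .5831 -.1443 .12 74.6 1 40
```

```text
t 9.77 p [ 583.2 -144.1  124.8] rpy [-9.001e+01 -1.000e-02  7.467e+01] F [-0.49 -0.34  4.68] M [-0.04  0.33  0.01] w 8.4 q6 -0.35
0 dp [-0.2  4.8 -0. ] rot [0.01 0.07 0.01]
```

Request:
move_arm --deltas '[{"dp": [0,1.2,0.6],"rotation": [0.1,0,0]},{"dp": [0,1.2,0.7],"rotation": [0.1,0,0]},{"dp": [0,1.2,0.7],"rotation": [0.1,0,0]}]'

```text
t: 10.02
eef_pos: [0.5836, -0.1441, 0.1234]
ee_rot: [-1.571, -0.0, 1.305]
force: [-1.5, -0.7, 8.4]
width: 0.0085
```

```bash
python3 plan.py .5831 -.1443 .12 74.6 1 40
```

```text
t 10.02 p [ 583.6 -144.1  123.4] rpy [-9.000e+01 -1.000e-02  7.475e+01] F [-1.49 -0.69  8.38] M [-0.07  0.34 -0.03] w 8.5 q6 -0.35
0 dp [-0.3  3.4  0.5] rot [0.   0.15 0.01]
```

Request:
move_arm --deltas '[{"dp": [-0.3,0.8,0.9],"rotation": [0.1,0.1,0]},{"dp": [0,0.8,0.5],"rotation": [0.1,0,0]}]'

```text
t: 10.18
eef_pos: [0.5839, -0.1444, 0.1233]
ee_rot: [-1.571, -0.0, 1.304]
force: [-0.5, -0.1, 7.9]
width: 0.0083
```

Request:
move_arm --deltas '[{"dp": [0,1,0.5],"rotation": [0.1,0,0]},{"dp": [0,1,0.5],"rotation": [0.1,0,0]}]'

```text
t: 10.35
eef_pos: [0.5845, -0.1445, 0.123]
ee_rot: [-1.571, -0.0, 1.305]
force: [-1.4, 0.4, 9.9]
width: 0.0087
```

```bash
python3 plan.py .5831 -.1443 .12 74.6 1 40
```

```text
t 10.35 p [ 584.5 -144.5  123. ] rpy [-8.999e+01 -2.000e-02  7.475e+01] F [-1.42  0.38  9.91] M [ 0.25  0.88 -0.  ] w 8.7 q6 -0.35
0 dp [-0.2  3.   1.4] rot [-0.01  0.15  0.02]
```

Request:
move_arm --deltas '[{"dp": [-0.2,1.0,2.2],"rotation": [0,0.1,0]},{"dp": [0,1.0,1.2],"rotation": [0,0,0]}]'

```text
t: 10.52
eef_pos: [0.5834, -0.1442, 0.1229]
ee_rot: [-1.575, -0.0, 1.304]
force: [-1.0, 0.3, 8.1]
width: 0.0085
```

```bash
python3 plan.py .5831 -.1443 .12 74.6 1 40; python3 snap.py 5 side;  python3 - <<'E'
import cv2,pickle
f=pickle.load(open("side5.pkl","rb"));im=f["pixels"][:,:,::-1].astype(float)
im=(255*(im/255)**.5).clip(0,255).astype('uint8')
cv2.imwrite("pics/l.png",cv2.resize(im[100:240,300:440],None,fx=5,fy=5,interpolation=cv2.INTER_CUBIC)[:600])
E
```

```text
t 10.52 p [ 583.4 -144.2  122.9] rpy [-9.025e+01 -3.000e-02  7.471e+01] F [-0.95  0.25  8.1 ] M [ 0.01  0.36 -0.01] w 8.5 q6 -0.35
0 dp [-0.2  2.9  0.3] rot [0.25 0.11 0.03]
```

View pics/l.png

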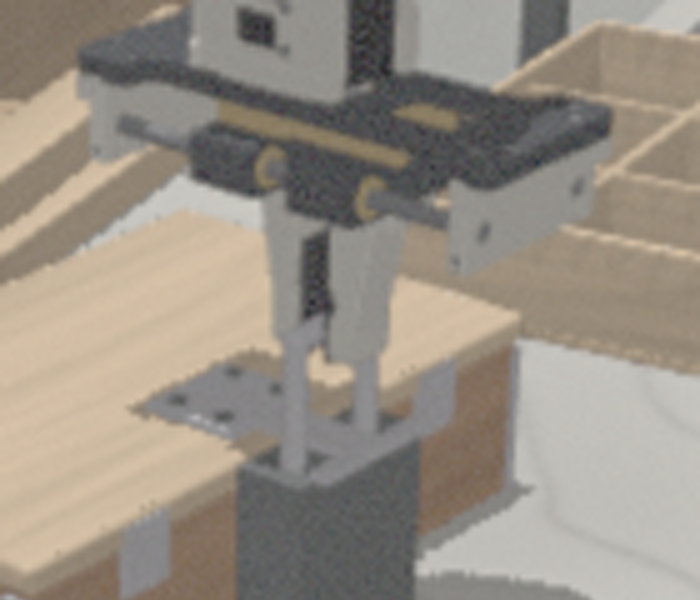

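Request:
move_arm --deltas '[{"dp": [-0.2,1.4,1.0],"rotation": [0.3,0.1,0]},{"dp": [0,1.4,1.0],"rotation": [0.1,0,0]}]'

```text
t: 10.73
eef_pos: [0.5836, -0.1442, 0.1222]
ee_rot: [-1.573, -0.001, 1.303]
force: [-1.7, -0.5, 9.1]
width: 0.0083
```

```bash
python3 plan.py .5831 -.1443 .12 74.6 1 40
```

```text
t 10.73 p [ 583.6 -144.2  122.2] rpy [-9.014e+01 -4.000e-02  7.468e+01] F [-1.69 -0.54  9.08] M [ 0.03  0.33 -0.04] w 8.3 q6 -0.35
0 dp [-0.2  2.2  0.5] rot [0.14 0.08 0.04]
```

Request:
move_arm --deltas '[{"dp": [0,1.5,1.4],"rotation": [0.2,0.1,0]},{"dp": [0,1.5,1.2],"rotation": [0.1,0,0]}]'

```text
t: 10.9
eef_pos: [0.5836, -0.144, 0.1215]
ee_rot: [-1.573, -0.001, 1.303]
force: [-0.0, -0.9, 9.2]
width: 0.008
```

```bash
python3 plan.py .5831 -.1443 .12 74.6 1 40
```

```text
t 10.9 p [ 583.6 -144.   121.5] rpy [-9.014e+01 -5.000e-02  7.465e+01] F [-0.02 -0.91  9.23] M [-0.12  0.36  0.01] w 8.0 q6 -0.35
0 dp [-0.4  1.5  0.5] rot [0.14 0.05 0.05]
```

Request:
move_arm --deltas '[{"dp": [-0.3,1.5,1.4],"rotation": [0.2,0,0]},{"dp": [-0.1,1.5,1.2],"rotation": [0.2,0,0]}]'

```text
t: 11.07
eef_pos: [0.5829, -0.144, 0.1198]
ee_rot: [-1.57, -0.001, 1.304]
force: [0.4, 0.5, 5.4]
width: 0.0085
```

Request:
move_arm --deltas '[{"dp": [-0.1,1.5,1.2],"rotation": [0.15,0,0]},{"dp": [0,1.5,1.2],"rotation": [0.15,0,0]}]'

```text
t: 11.23
eef_pos: [0.5826, -0.1438, 0.118]
ee_rot: [-1.569, -0.002, 1.305]
force: [1.1, 0.9, 4.3]
width: 0.0082
```

```bash
python3 plan.py .5831 -.1443 .12 74.6 1 40
```

```text
t 11.23 p [ 582.6 -143.8  118. ] rpy [-89.9   -0.1   74.74] F [1.08 0.86 4.34] M [ 0.26 -0.33  0.05] w 8.2 q6 -0.35
0 dp [-0.3 -2.  -0.6] rot [-0.1   0.14  0.1 ]
```

Request:
move_arm --deltas '[{"dp": [0,0.8,0],"rotation": [0,0.1,0]},{"dp": [0,0.8,0.2],"rotation": [0,0,0]}]'

```text
t: 11.4
eef_pos: [0.5831, -0.1441, 0.1168]
ee_rot: [-1.57, -0.001, 1.303]
force: [-0.4, -1.3, 5.8]
width: 0.0079
```

```bash
python3 plan.py .5831 -.1443 .12 74.6 1 40
```

```text
t 11.4 p [ 583.1 -144.1  116.8] rpy [-8.997e+01 -8.000e-02  7.465e+01] F [-0.45 -1.35  5.76] M [-0.18  0.31 -0.03] w 7.9 q6 -0.35
0 dp [-0.2 -3.2 -0. ] rot [-0.03  0.05  0.08]
```

Request:
move_arm --deltas '[{"dp": [0,1,0.5],"rotation": [0,0,0]},{"dp": [0,1,0.5],"rotation": [0,0,0]}]'

```text
t: 11.57
eef_pos: [0.5829, -0.1442, 0.1152]
ee_rot: [-1.572, -0.001, 1.303]
force: [-0.2, -0.0, 4.2]
width: 0.0084
```

Request:
move_arm --deltas '[{"dp": [0,1,0.5],"rotation": [0,0,0]},{"dp": [0,1,0.5],"rotation": [0,0,0]}]'

```text
t: 11.73
eef_pos: [0.5837, -0.1445, 0.1148]
ee_rot: [-1.575, -0.001, 1.304]
force: [-1.2, -0.2, 12.1]
width: 0.0083
```

```bash
python3 plan.py .5831 -.1443 .12 74.6 1 40
```

```text
t 11.73 p [ 583.7 -144.5  114.8] rpy [-9.026e+01 -5.000e-02  7.471e+01] F [-1.18 -0.16 12.05] M [-0.02  0.46 -0.03] w 8.3 q6 -0.35
0 dp [ 0.  -5.2  0.6] rot [0.26 0.11 0.05]
```

Request:
move_arm --deltas '[{"dp": [0,0.8,1.2],"rotation": [0.3,0.1,0]}]'

```text
t: 11.82
eef_pos: [0.5835, -0.1444, 0.1149]
ee_rot: [-1.572, -0.001, 1.303]
force: [0.4, -0.6, 7.1]
width: 0.0087
```

Request:
move_arm --deltas '[{"dp": [0,0.8,0.8],"rotation": [0.1,0,0]}]'

```text
t: 11.9
eef_pos: [0.5835, -0.1444, 0.1149]
ee_rot: [-1.572, -0.001, 1.303]
force: [-1.5, -0.9, 8.0]
width: 0.0082
```

```bash
python3 plan.py .5831 -.1443 .12 74.6 1 40
```

```text
t 11.9 p [ 583.5 -144.4  114.9] rpy [-9.008e+01 -5.000e-02  7.465e+01] F [-1.5  -0.9   8.02] M [-0.11  0.45 -0.03] w 8.2 q6 -0.35
0 dp [-0.  -5.1  0.4] rot [0.08 0.05 0.05]
```

Request:
move_arm --deltas '[{"dp": [0,-0.5,0.4],"rotation": [0.1,0,0]},{"dp": [0,-0.8,0],"rotation": [0,0,0]}]'

```text
t: 12.07
eef_pos: [0.5835, -0.1444, 0.1164]
ee_rot: [-1.571, -0.001, 1.303]
force: [-0.2, 0.2, 2.7]
width: 0.0081
```

Request:
move_arm --deltas '[{"dp": [0,-0.7,0],"rotation": [0,0,0]},{"dp": [0,-0.7,0],"rotation": [0,0,0]}]'

```text
t: 12.23
eef_pos: [0.5835, -0.1444, 0.1176]
ee_rot: [-1.571, -0.001, 1.303]
force: [0.4, 0.3, 2.8]
width: 0.0079
```

Request:
move_arm --deltas '[{"dp": [0,-0.7,0],"rotation": [0,0,0]},{"dp": [0,-0.7,0],"rotation": [0,0,0]}]'

```text
t: 12.4
eef_pos: [0.5825, -0.1442, 0.1178]
ee_rot: [-1.569, -0.001, 1.302]
force: [-0.2, -0.3, -2.0]
width: 0.0084
```

Request:
move_arm --deltas '[{"dp": [0,-1,-0.3],"rotation": [0,0,0]},{"dp": [0,-1,0],"rotation": [0,0,0]}]'

```text
t: 12.57
eef_pos: [0.5816, -0.144, 0.1179]
ee_rot: [-1.565, -0.001, 1.301]
force: [0.3, -0.8, -6.4]
width: 0.0083
```

```bash
python3 plan.py .5831 -.1443 .12 74.6 1 40
```

```text
t 12.57 p [ 581.6 -144.   117.9] rpy [-8.969e+01 -5.000e-02  7.456e+01] F [ 0.35 -0.84 -6.38] M [-0.29 -0.53  0.01] w 8.3 q6 -0.35
0 dp [ 0.1 -2.1 -1.5] rot [-0.31 -0.04  0.05]
```

Pulling up with about 5 N doesn't move the shackle, and there was about 2.9 mm of play down to the stop, so the pawls have caught. I'll relax the grip, centre and release.

Request:
move_arm --deltas '[{"dp": [0,0.8,-1.3],"rotation": [-0.3,0,0]},{"dp": [0,0.3,0],"rotation": [0,0,0]}]'

```text
t: 12.73
eef_pos: [0.5833, -0.1445, 0.1173]
ee_rot: [-1.571, -0.0, 1.302]
force: [-0.3, -0.9, 4.3]
width: 0.0084
```

```bash
python3 plan.py .5831 -.1443 .117 74.6 1 40
```

```text
t 12.73 p [ 583.3 -144.5  117.3] rpy [-9.004e+01 -3.000e-02  7.458e+01] F [-0.35 -0.87  4.26] M [0.06 0.29 0.03] w 8.4 q6 -0.35
0 dp [0.2 0.3 0.2] rot [ 0.04 -0.02  0.03]
```

Request:
move_arm --deltas '[{"dp": [0,0,0],"rotation": [0,0,0]},{"dp": [0,0,0],"rotation": [0,0,0]},{"dp": [0,0,0],"rotation": [0,0,0]},{"dp": [0,0,0],"rotation": [0,0,0]}]' --jaw 0

```text
t: 13.07
eef_pos: [0.5834, -0.1444, 0.1176]
ee_rot: [-1.572, -0.001, 1.302]
force: [0.0, 0.3, -0.4]
width: 0.0293
```

```bash
python3 plan.py .5831 -.1443 .117 74.6 1 40
```

```text
t 13.07 p [ 583.4 -144.4  117.6] rpy [-9.008e+01 -5.000e-02  7.459e+01] F [ 0.04  0.26 -0.39] M [ 0.01  0.11 -0.06] w 29.3 q6 -0.35
0 dp [-0.   0.6  0.3] rot [ 0.08 -0.01  0.05]
```

Request:
move_arm --deltas '[{"dp": [0,0,0],"rotation": [0,0,0]},{"dp": [0,-5,0],"rotation": [0,0,0]},{"dp": [0,-15,0],"rotation": [0,0,0]},{"dp": [0,-25,0],"rotation": [0,0,0]},{"dp": [0,-25,0],"rotation": [0,0,0]}]'

```text
t: 13.48
eef_pos: [0.5791, -0.1441, 0.1839]
ee_rot: [-1.56, 0.002, 1.301]
force: [1.0, -0.6, 0.5]
width: 0.0626
```

```bash
python3 snap.py 6 side;  python3 - <<'E'
import cv2,pickle
f=pickle.load(open("side6.pkl","rb"));im=f["pixels"][:,:,::-1].astype(float)
im=(255*(im/255)**.5).clip(0,255).astype('uint8')
cv2.imwrite("pics/m.png",cv2.resize(im[100:240,300:440],None,fx=5,fy=5,interpolation=cv2.INTER_CUBIC)[:600])
E
```

```text
(no output)
```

View pics/m.png

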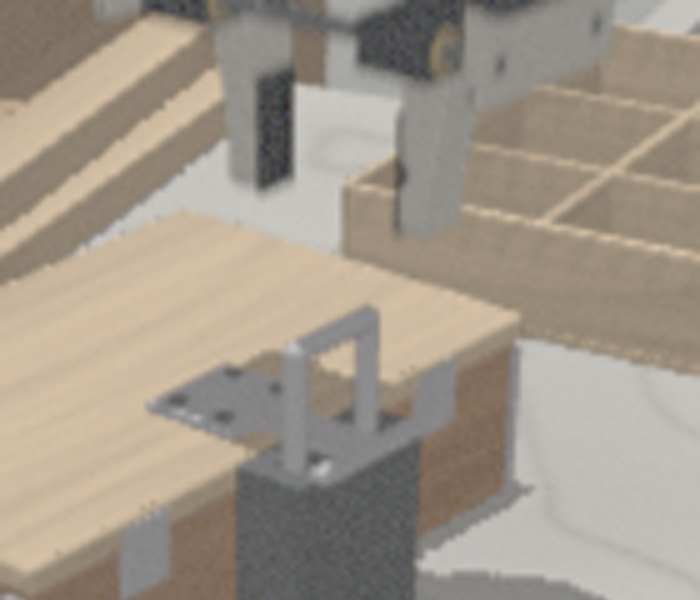

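```bash
python3 - <<'E'
from h import *
f=pickle.load(open("side6.pkl","rb"));a=np.radians(-15.4);Y=np.array([-np.sin(a),np.cos(a),0]);M=np.array([.5832,-.1442,0])
for d in(34,46,48,50,52):
    print(d,[np.round((proj(f,M+s*.022*Y+[0,0,.083+.100-d/1000])-[300,100]+.5)*5-.5) for s in(1,-1)])
E
python3 plan.py .56 -.14 .23 74.6 3 30
```

```text
34 [array([297., 303.]), array([370., 268.])]
46 [array([297., 332.]), array([369., 297.])]
48 [array([296., 337.]), array([369., 302.])]
50 [array([296., 342.]), array([369., 306.])]
52 [array([296., 347.]), array([369., 311.])]
t 13.53 p [ 581.9 -144.6  189.8] rpy [-8.980e+01  6.000e-02  7.458e+01] F [ 1.76 -1.41  5.12] M [-0.09 -0.43 -0.  ] w 66.9 q6 -0.35
0 dp [ -0.9 -26.2  14.6] rot [-0.2  -0.02 -0.06]
1 dp [ -0.5 -14.    7.8] rot [ 0. -0.  0.]
2 dp [0. 0. 0.] rot [ 0. -0.  0.]
```

Request:
move_arm --deltas '[{"dp": [0,-15,0],"rotation": [-0.2,0,0]},{"dp": [0,-10,0],"rotation": [0,0,0]},{"dp": [0,0,0],"rotation": [0,0,0]},{"dp": [0,0,0],"rotation": [0,0,0]}]'

```text
t: 13.87
eef_pos: [0.583, -0.1446, 0.2194]
ee_rot: [-1.576, -0.001, 1.302]
force: [0.2, -0.4, 0.7]
width: 0.0871
```

```bash
python3 snap.py 7 side
```

```text
(no output)
```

View pics/side7.png

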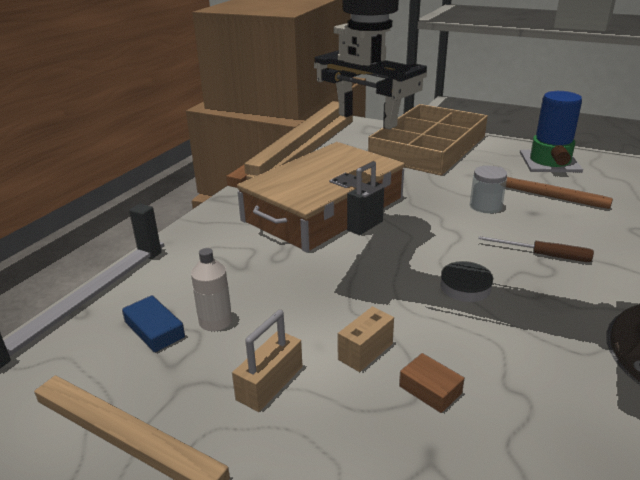

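The shackle stands upright in the lock, with its bar at (367,172), and it stayed down after release. The gripper is clear, and the wide shackle at (267,335) and the glue at (210,290) haven't moved.

```bash
python3 -c "
from station import arm
print(arm.job_done())"
```

```text
the job is handed in; nothing more can be done
None
```

I took the narrow shackle out of its keeper, stood both legs in the lock's holes, pressed it until the pawls caught, let go and backed off. I handed the job in at about 14 s. It gave no verdict.

**Checks that passed:**
- **Caught:** there was about 2.9 mm of play between the hard stop and the pawls. An upward pull of about 5 N did not move the shackle, and it stayed down and upright after release.
- **Push force:** the highest force I read was about 12 N at the wrist, roughly 13 N on the lock. Readings came only at the end of each move.
- **Other objects:** in the last picture the wide shackle and the glue stand where they were, and the gripper is clear of everything.

**Checks that were doubtful:**
- **Early resistance:** about 10 N built up near 42–46 mm and then dropped. I took this for leg friction or jamming, because the shackle went on well past 2.5 mm before the stop.
- **Depth:** the side picture gives the tips as about 49–50 mm deep. That picture had read about 2 mm low earlier, so the margin over the required 46 mm is small. The arm's own readings put the held depth at about 48–49 mm.
- **Centring:** the top camera was blocked by the arm, so this was checked only from the arm's pose and the side view.

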